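# Tip the detector blocks off the step and sort them by the dot underneath

## Robot

A 6-joint arm with a two-finger parallel gripper is mounted at the origin on the work surface. World frame = base frame: x ahead of the robot, y to its left, z up, the work surface at z = 0. Lengths are in m, angles in rad, forces in N, time in s.
With the tool pointing down it reaches from about 0.4 to 0.825 m from the base axis. Payload 7 kg.
Tool frame: the origin (TCP) lies at the very end of the fingers, on their centre line; the grasp point (between the pads) lies 19 mm behind it (robot.grip_depth is the z of the grasp point in the tool frame, in m); z points along the fingers, y is the direction in which the jaws open and shut (so a half turn about z gives the same grasp; the last joint's range is limited). The gripper opens to 88 mm and grips with 3 to 60 N. Pads are 19 mm wide; open, the fingers measure 130 mm over their backs; the gripper's body (78 mm by 193 mm) begins 47 mm behind the grasp point.
Start: joints at [-0.833, 0.359, 0.012, 0, -1.224, -0.288], TCP at [0.293, -0.608, 0.227] pointing down, gripper open.
Joint ranges: [-3.07, 3.07], [-1.43, 2.12], [-1.02, 1.25], [-3.03, 1.67], [-3.05, -0], [-3.03, 3.03]. Speed limits (rad/s): [2.39, 2.39, 3.01, 3.14, 3.14, 3.14].

## Interface

Orientations are given as a 3x3 rotation matrix whose columns are the frame's x, y, z axes.
In Python, from rig import robot, get_image, get_calibration gives the robot as it stands. The module is installed in compiled form; this text tells all that it offers.
- The arm moves only by the shell command python3 -m inch 'ROWS'. ROWS is JSON, a list that holds one entry, the list of rows, each a list of 7 numbers: the turn, a rotation vector about the tool's x, y, z in rad, then the shift along the tool's x, y, z in mm, then the finger opening in mm, from 0 to 87.6. A call has 1 to 20 rows; each row is the pose to reach, as a shift and turn from the pose commanded when the call began, along the tool's axes at that moment; what a row does not reach only later rows make up. A row lasts 1/8 s, in which the tool goes at most 62.5 mm and 10.7 degrees, less where a joint would pass 70% of its speed; a pose out of reach is approached as far as the arm can. A call with a gripper value outside its range is refused whole. The fingers move at their own pace and stop on an object; the grip force is fixed at half the most. Time passes only in rows, so rows that repeat a pose let the fingers close. It gives the time, the measured TCP pose, the force and the opening at its end, in the units of the state.
- robot.read_state(): the state, without advancing time (a new reading comes with each control period).
- get_image(name): name is "scene" or "top"; returns (picture, depth): 384x512x3 uint8, red, green, blue; 384x512 float32, m along the optical axis (not along the pixel's ray), 0 where there is no reading.
- get_calibration(name): a dict with "fx", "fy", "cx", "cy" (pixels), "dist" ([k1, k2, p1, p2, k3] as OpenCV has them; the pictures are not rectified), "cam_to_world" (4x4, takes a point from camera to world coordinates). Camera axes: x right, y up, looking along -z (the intrinsics and any distortion apply to the point x, -y, -z); pixel columns grow to the right and rows downward; lengths in m; the calibration is good to about 2 mm. A picture is of the moment at which its call begins. get_calibration takes no time and is no camera call.
- robot.finish_job(): hands the job in, once; it reports no verdict.
The state is a dict: "clock": time; "q": joint angles; "joint_vel": joint speeds; "joint_efforts": joint torques, N m; "eef_pos": TCP position; "ee_rot": TCP orientation; "ft_force": force on the tool from outside, world axes, zero at the start; "wrist_torque": the same for the moment, N m; "finger_gap": finger opening in m.
Only numpy, scipy, OpenCV 4.12 (cv2) and the standard library are available. Lean on these libraries where they do the work, as an engineer would, in place of code of your own. Each camera call takes 0.05 s, during which the arm holds its last target.

## Task

Push each of the two white detector blocks towards the robot over the step's edge, so that it tips once and comes to stand on its leading face on the black strip with its glass window facing the robot, never window down; this shows the coloured dot that was underneath it. Then slide each block along the strip to stand squarely and wholly on the pad of its dot's colour. Do not knock or shift the other things on the bench.

Things in the scene. Friction and masses are not known exactly. Their poses are not given: they have to be found in the camera images.
- step_edge (a point): Middle of the upper edge of the fixed riser's step. Own x points away from the robot onto the deck, own y along the edge, z up. The level deck behind the edge is 56 mm above the table, 150 mm deep, 580 mm long (290 each side of this point). In front of the edge a sheer wall drops 50 mm to a black strip, 6 mm above the table, 130 mm deep, as long as the deck.
- block_a_center (a point): Centre of block a: plain white-wrapped box, 90 (own x) x 90 (own y) x 75 mm (own z), about 0.6 kg, too wide to grip; the blocks look alike. Own z points out of its green glass window (up at the start), own -x at the step's edge (turned up to 0.28 rad either way). Starts on the deck, centre about 60 to 73 mm behind the edge.
- block_b_center (a point): Centre of block b: plain white-wrapped box, 90 (own x) x 90 (own y) x 75 mm (own z), about 0.6 kg, too wide to grip; the blocks look alike. Own z points out of its green glass window (up at the start), own -x at the step's edge (turned up to 0.28 rad either way). Starts on the deck, centre about 60 to 73 mm behind the edge.
- block_a_window (a point): Centre of the glass window (70 mm square) of block a, on its outer face, 37.5 mm from the block's centre along own z.
- block_b_window (a point): Centre of the glass window (70 mm square) of block b, on its outer face, 37.5 mm from the block's centre along own z.
- block_a: Block a again, origin at the centre of its starting underside. Pushed squarely from behind it tips over the edge by itself soon after its centre passes the edge, and lands on its leading face: then 90 mm high, 75 mm deep, own x up, window towards the robot, old underside at or near the riser's wall.
- block_b: Block b again, origin at the centre of its starting underside. Pushed squarely from behind it tips over the edge by itself soon after its centre passes the edge, and lands on its leading face: then 90 mm high, 75 mm deep, own x up, window towards the robot, old underside at or near the riser's wall.
- dot_orange (a point): Centre of the orange dot (34 mm across) on the underside of one of the two blocks, on the block's middle line, 24 mm from the underside's centre towards its rear end. Out of sight until the block is tipped; then on its upright back face, above the deck, facing away from the robot.
- dot_blue (a point): Centre of the blue dot (34 mm across) on the underside of one of the two blocks, on the block's middle line, 24 mm from the underside's centre towards its rear end. Out of sight until the block is tipped; then on its upright back face, above the deck, facing away from the robot.
- pad_orange: Thin flat orange pad at one end of the black strip, 110 mm (x, away from the robot) x 120 mm (y, along the step), flush with the strip; which end varies. Origin at the pad's centre, level with the strip; axes as those of the step; its rear side lies along the riser's wall.
- pad_blue: Thin flat blue pad at one end of the black strip, 110 mm (x, away from the robot) x 120 mm (y, along the step), flush with the strip; which end varies. Origin at the pad's centre, level with the strip; axes as those of the step; its rear side lies along the riser's wall.
- tube_up: Loose amber photomultiplier tube standing on one end of the deck, 62 mm across, 122 mm high. Leave alone. Origin at the centre of its underside.
- slab: Loose glass slab on black foam, 90 x 80 x 28 mm, on the other end of the deck. Leave alone. Origin at the centre of its underside.
- tube_cradle: Loose photomultiplier tube lying in a foam cradle on the table behind the riser, 155 x 85 mm, 75 mm high. Leave alone. Origin at the centre of its underside.
- solvent: Loose green bottle with a red cap, 64 mm across, 150 mm high, on the table behind the riser. Leave alone. Origin at the centre of its underside.
- grease: Loose jar, 66 mm across, 60 mm high, on the table just in front of the strip. Leave alone. Origin at the centre of its underside.
- tape: Loose roll of black tape lying flat, 90 mm across, 24 mm high, on the table just in front of the strip. Leave alone. Origin at the centre of its underside.
- driver: Loose screwdriver lying on the table at the robot's right. Leave alone. Origin on its underside.

How it is judged:
On the way, in this order (a step that is already met when the one before it is completed fails the run):
1. one block has been tipped over the step and stands on its leading face on the strip (((angle between block_a's own x axis and vertical below 0.12 rad and height (world z) of block_a_center below 0.06 m and x of block_a_window in the frame of step_edge below -0.05 m and angular speed of block_a below 0.3 rad/s) or (angle between block_b's own x axis and vertical below 0.12 rad and height (world z) of block_b_center below 0.06 m and x of block_b_window in the frame of step_edge below -0.05 m and angular speed of block_b below 0.3 rad/s))), for 0.2 s.
2. both blocks have been tipped over the step and stand on their leading faces (angle between each of block_a, block_b's own x axis and vertical below 0.12 rad and height (world z) of each of block_a_center, block_b_center below 0.06 m and x of each of block_a_window, block_b_window in the frame of step_edge below -0.05 m and angular speed of each of block_a, block_b below 0.3 rad/s), for 0.2 s.
At the end, for the whole second after the job is handed in: Both blocks stand at rest on their leading face (own x within 0.12 rad of upright), window towards the robot, each on the pad of its dot's colour: centre within 24 mm (x) and 19 mm (y) of the pad's centre, squared within 0.2 rad; every bystander within 20 mm of its start, tube and bottle upright (all of step 2 and x of block_a_center in the frame of pad_orange between -0.024 and 0.024 m and y of block_a_center in the frame of pad_orange between -0.019 and 0.019 m and angle between the z axis of block_a and the x axis of pad_orange, either way round below 0.2 rad and linear speed of each of block_a, block_b below 0.02 m/s and x of block_b_center in the frame of pad_blue between -0.024 and 0.024 m and y of block_b_center in the frame of pad_blue between -0.019 and 0.019 m and angle between the z axis of block_b and the x axis of pad_blue, either way round below 0.2 rad and distance of each of tube_up, slab, tube_cradle, solvent, grease, tape, driver from where it was at the start of the episode below 0.02 m and angle between each of tube_up, solvent's own z axis and vertical below 0.15 rad); the robot touches nothing.
It fails at once if a block falls on its window (angle between any of block_a, block_b's own z axis and vertical above 2.4 rad).
It fails at once if a bystander is knocked over or shifted more than 30 mm (distance of any of tube_up, slab, tube_cradle, solvent, grease, tape, driver from where it was at the start of the episode above 0.03 m or angle between any of tube_up, solvent's own z axis and vertical above 0.6 rad).
It also fails if it takes over 72 s, if anything falls off the work surface, if the arm or the gripper's body presses on something with over 40 N, if the wrist force passes 120 N, or if a joint passes its speed limit or range.

## Working session

There is one attempt and no reset: what is moved stays moved. The work goes in short steps, Python scripts to look and compute and a shell command to move; the robot and the scene stay as the last step left them, time stands still between calls to the robot, and variables do not carry over. Pictures are saved under pics/ and viewed, and the job is handed in when it is done.

```bash
mkdir -p pics; ls; python3 - <<'E'
from rig import robot,get_image,get_calibration
import cv2,numpy as np
for n in("scene","top"):
    im,d=get_image(n); cv2.imwrite(f"pics/{n}0.png",im[:,:,::-1]); np.save(f"{n}0.npy",d); c=get_calibration(n); print(n,{k:np.round(v,4).tolist() for k,v in c.items()})
s=robot.read_state();print(s)
E
```

```text
pics
scene {'fx': 427.2029, 'fy': 427.2029, 'cx': 256.1936, 'cy': 179.6773, 'dist': [0.0182, 0.0, 0.0, 0.0, 0.0], 'cam_to_world': [[0.7281, -0.5945, 0.3412, 1.0591], [0.6853, 0.6223, -0.3782, -0.669], [0.0125, 0.5093, 0.8605, 1.3953], [0.0, 0.0, 0.0, 1.0]]}
top {'fx': 482.1483, 'fy': 482.1483, 'cx': 257.3365, 'cy': 191.1291, 'dist': [-0.0659, 0.0, 0.0, 0.0, 0.0], 'cam_to_world': [[-0.0071, 0.9901, -0.1399, 0.3327], [-1.0, -0.0072, -0.0003, -0.0967], [-0.0013, 0.1399, 0.9902, 1.7063], [0.0, 0.0, 0.0, 1.0]]}
{'clock': 0.1, 'q': array([-8.32872716e-01,  3.59326258e-01,  1.11823873e-02, -2.83761462e-04,
       -1.22406896e+00, -2.88110101e-01]), 'joint_vel': array([ 1.51198780e-03, -1.19811178e-03,  2.74477118e-03, -3.98683843e-05,
        1.50022133e-03, -1.40872690e-03]), 'joint_efforts': array([-2.50998710e-03, -5.84162593e+01,  2.93753850e+01,  7.01547951e+00,
        1.02282269e-02, -5.59702062e-05]), 'eef_pos': array([ 0.29329291, -0.60749903,  0.2257276 ]), 'ee_rot': array([[-9.00570153e-01, -4.34710051e-01, -7.55495501e-04],
       [-4.34710683e-01,  9.00569328e-01,  1.22755434e-03],
       [ 1.46745866e-04,  1.43392076e-03, -9.99998961e-01]]), 'ft_force': array([-0.32078234,  0.35631411, -0.44161244]), 'wrist_torque': array([-0.0020861 , -0.00593344, -0.02446893]), 'finger_gap': 0.08749692080975367}
```

View pics/scene0.png

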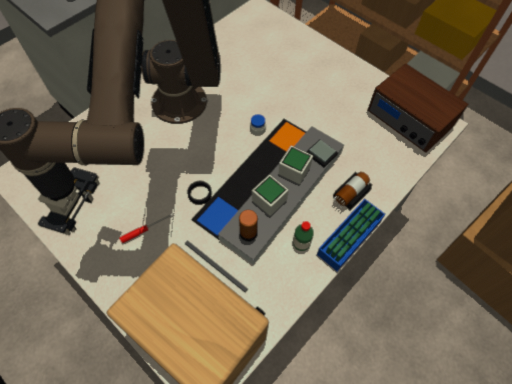

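View pics/top0.png

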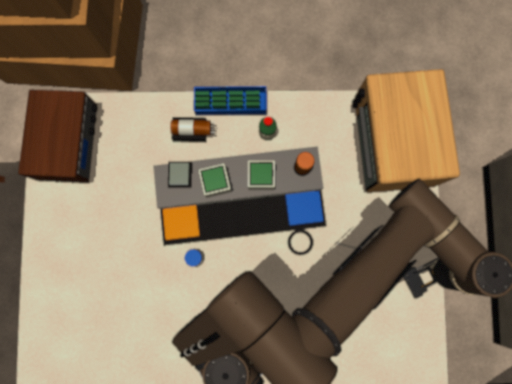

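The scene picture shows the riser with the two blocks at about (295,162) and (270,193). The orange pad is at (289,136), the blue pad at (218,216), the tube at (248,224) and the slab at (322,151). In the top view the blocks are at (214,180) and (261,174), the orange pad at (181,222), and the blue pad at (305,208). The bottle is at (267,128), the jar at (194,258) and the tape at (301,242).

```bash
cat > h.py <<'E'
from rig import robot,get_image,get_calibration
import cv2,numpy as np
def ray(n,px):
    c=get_calibration(n);K=np.array([[c['fx'],0,c['cx']],[0,c['fy'],c['cy']],[0,0,1.]])
    u=cv2.undistortPoints(np.array(px,float).reshape(-1,1,2),K,np.array(c['dist'],float)).reshape(-1,2)
    d=np.c_[u[:,0],-u[:,1],-np.ones(len(u))];M=np.array(c['cam_to_world'])
    return M[:3,3],d@M[:3,:3].T
def plane(n,px,z):
    o,d=ray(n,px);return o+d*((z-o[2])/d[:,2])[:,None]
def blobs(im,lo,hi,amin=60):
    m=cv2.inRange(cv2.cvtColor(im,cv2.COLOR_RGB2HSV),np.array(lo),np.array(hi))
    cs,_=cv2.findContours(m,cv2.RETR_EXTERNAL,cv2.CHAIN_APPROX_NONE)
    return [c for c in cs if cv2.contourArea(c)>amin]
def rect(n,c,z):
    p=plane(n,c.reshape(-1,2),z)[:,:2]
    r=cv2.minAreaRect((p*1000).astype(np.float32));return r
E
python3 - <<'E'
from h import *
for n in("scene","top"):
    im=cv2.imread(f"pics/{n}0.png")[:,:,::-1].copy()
    for nm,lo,hi,z in(("green",(55,70,50),(90,255,255),.131),("orange",(10,200,180),(22,255,255),.006),("blue",(100,150,130),(125,255,255),.006)):
        for c in blobs(im,lo,hi):
            r=rect(n,c,z); x,y,w,h=cv2.boundingRect(c);print(n,nm,(x+w/2,y+h/2),np.round(r[0],1),np.round(r[1],1),round(r[2],1))
    d=np.load(f"{n}0.npy")
E
```

```text
scene green (338.5, 247.0) [ 914.  -112.2] [50.8 50. ] 87.7
scene green (304.0, 234.5) [ 806.7 -158.4] [54.7 52.5] 28.1
scene green (359.5, 224.0) [ 9.13e+02 -9.00e-01] [ 51.6 162.8] 0.7
scene green (270.5, 190.5) [ 617.4 -109.3] [70.7 71.2] 0.1
scene green (296.0, 159.0) [600.1  46.6] [71. 71.] 13.1
scene orange (287.5, 136.5) [459.5 174.1] [ 88.9 113.1] 6.6
scene blue (358.5, 242.0) [937.   10.6] [232.8  12.7] 89.4
scene blue (217.5, 216.0) [ 508.7 -262.7] [ 90.6 115.5] 6.3
scene blue (258.0, 120.0) [314.5 155.4] [45.4 47.1] 43.5
top green (214.0, 179.0) [598.   48.2] [67.8 69.1] 13.8
top green (261.5, 173.5) [ 616.  -108.8] [66.5 67.4] 89.6
top green (267.5, 128.0) [ 770.3 -130.3] [48. 37.] 85.1
top green (236.0, 99.0) [874.1 -24.2] [44.3 53.5] 89.9
top green (219.0, 99.0) [874.6  33.7] [53.9 44.4] 0.2
top green (203.0, 99.0) [875.2  88.2] [54.  44.5] 0.5
top green (252.5, 98.0) [877.1 -80.3] [40.9 53.3] 89.6
top orange (181.0, 222.5) [465.3 176.7] [105.3 116.7] 6.3
top blue (193.5, 257.5) [341.5 130.8] [48.8 49.2] 0.4
top blue (304.5, 208.0) [ 513.5 -261.4] [108.5 118.2] 6.3
top blue (263.0, 101.5) [ 906.7 -117.5] [18.4 61.2] 89.5
```

```bash
python3 - <<'E'
import cv2
im=cv2.imread("pics/top0.png")[85:270,140:340]; cv2.imwrite("pics/top0z.png",cv2.resize(im,None,fx=3.2,fy=3.2,interpolation=cv2.INTER_CUBIC)[:600])
E
```

```text
(no output)
```

View pics/top0z.png

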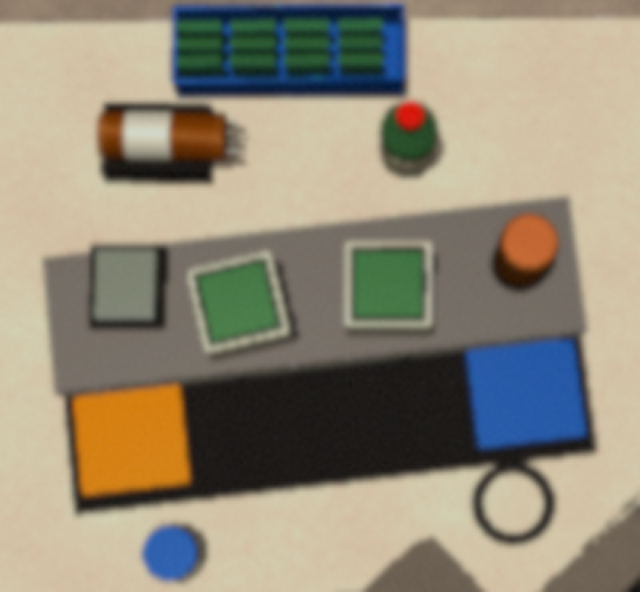

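```bash
cat >> h.py <<'E'
S0=np.array([.5441,-.0364]);XA=np.array([.994,.1094]);YA=np.array([-.1094,.994])
def step(p): q=np.asarray(p)[...,:2]-S0; return np.stack([q@XA,q@YA],-1)*1000
def cloud(n,d):
    v,u=np.mgrid[0:384,0:512];o,r=ray(n,np.c_[u.ravel(),v.ravel()]);return o+r*d.ravel()[:,None]
E
python3 - <<'E'
from h import *
for n in("scene","top"):
    P=cloud(n,np.load(n+"0.npy")); s=step(P);z=P[:,2]*1000
    def show(t,m): print(n,t,m.sum(),"x",np.round(np.percentile(s[m,0],[1,99])),"y",np.round(np.percentile(s[m,1],[1,99])),"z",np.round(np.percentile(z[m],[5,50,99])))
    show("deck",(abs(s[:,0]-75)<90)&(abs(s[:,1])<300)&(abs(z-56)<6))
    for t,a in {"tube":(0,160,-290,-150,100,250),"slab":(0,160,135,290,70,100),"bottle":(160,300,-160,-20,20,200),"cradle":(160,300,0,200,15,120),"jar":(-260,-135,100,250,20,80),"tape":(-260,-135,-290,-100,12,40),"blkL":(0,150,20,135,115,145),"blkR":(0,150,-140,-20,115,145)}.items():
        m=(s[:,0]>a[0])&(s[:,0]<a[1])&(s[:,1]>a[2])&(s[:,1]<a[3])&(z>a[4])&(z<a[5])
        if m.sum()>5: show(t,m)
print(step([[.5995,.0474],[.6167,-.109],[.4653,.1767],[.5135,-.2614],[.293,-.6075]]))
E
```

```text
scene deck 3025 x [  4. 152.] y [-288.  286.] z [51. 55. 61.]
scene tube 411 x [ 57. 113.] y [-255. -199.] z [113. 175. 182.]
scene slab 384 x [ 63. 152.] y [158. 233.] z [71. 81. 88.]
scene bottle 445 x [210. 270.] y [-155. -104.] z [ 30.  98. 152.]
scene cradle 605 x [232. 299.] y [ 68. 198.] z [30. 65. 77.]
scene jar 233 x [-209. -151.] y [151. 211.] z [26. 54. 65.]
scene tape 190 x [-213. -136.] y [-234. -146.] z [14. 21. 30.]
scene blkL 589 x [ 21. 113.] y [ 29. 123.] z [120. 129. 136.]
scene blkR 667 x [ 19. 113.] y [-127.  -34.] z [121. 130. 136.]
top deck 4034 x [ -1. 147.] y [-286.  288.] z [51. 56. 62.]
top tube 339 x [ 49. 106.] y [-253. -196.] z [118. 177. 187.]
top slab 549 x [ 57. 147.] y [159. 239.] z [71. 83. 92.]
top bottle 358 x [201. 299.] y [-152.  -92.] z [ 34. 102. 156.]
top cradle 752 x [225. 298.] y [ 69. 199.] z [20. 65. 81.]
top jar 279 x [-214. -156.] y [151. 209.] z [28. 59. 69.]
top tape 233 x [-220. -136.] y [-234. -146.] z [17. 24. 32.]
top blkL 734 x [ 14. 107.] y [ 31. 123.] z [125. 132. 140.]
top blkR 725 x [ 14. 106.] y [-125.  -34.] z [126. 132. 140.]
[[  64.23532   77.23644]
 [  64.22196  -80.10684]
 [ -55.01406  220.44212]
 [ -55.0314  -220.30236]
 [-312.07174 -540.20306]]
```

The step frame agrees with the sizes given: the deck runs x 0 to 150 and y ±288, the pads are at (−55, ±220), and the tops of the blocks are about 131 mm high. I'll start with the right block, moving high above everything to a point behind it.

```bash
python3 -m inch '[[[0,0,0.34,-575,284,0,46],[0,0,0.34,-575,284,0,46],[0,0,0.34,-575,284,0,46],[0,0,0.34,-575,284,0,46],[0,0,0.34,-575,284,0,46],[0,0,0.34,-575,284,0,46],[0,0,0.34,-575,284,0,46],[0,0,0.34,-575,284,0,46],[0,0,0.34,-575,284,0,46],[0,0,0.34,-575,284,0,46],[0,0,0.34,-575,284,0,46],[0,0,0.34,-575,284,0,46],[0,0,0.34,-575,284,0,46],[0,0,0.34,-575,284,0,46],[0,0,0.34,-575,284,0,46]]]'
cat > st.py <<'E'
from h import *
s=robot.read_state();print("t",s['clock'],"step",np.round(step(s['eef_pos']),1),"z",round(s['eef_pos'][2]*1000,1),"F",np.round(s['ft_force'],1),"gap",round(s['finger_gap']*1000,1));R=s['ee_rot'];print("toolx",np.round(R[:,0],3),"tooly",np.round(R[:,1],3))
E
python3 st.py
```

```text
clock: 1.98
eef_pos: [0.6874, -0.1031, 0.227]
ee_rot: [[-0.994, -0.108, 0.0], [-0.108, 0.994, 0.0], [-0.001, 0.0, -1.0]]
ft_force: [-0.4, -0.6, 0.1]
finger_gap: 0.0457
t 1.975 step [135.1 -81.9] z 227.0 F [-0.4 -0.6  0.1] gap 45.7
toolx [-0.994 -0.108 -0.001] tooly [-0.108  0.994  0.   ]
```

```bash
python3 -m inch '[[[0,0,0,0,0,60,46],[0,0,0,0,0,110,46],[0,0,0,0,0,140,46],[0,0,0,0,0,140,46],[0,0,0,10,0,140,46],[0,0,0,18,0,140,46],[0,0,0,26,0,140,46],[0,0,0,34,0,140,46],[0,0,0,42,0,140,46],[0,0,0,50,0,140,46],[0,0,0,50,0,140,46]]]'; python3 st.py
python3 - <<'E'
from h import *
for n in("scene","top"):
    im,d=get_image(n);a=im[100:270,190:360] if n=="scene" else im[85:270,140:340]
    cv2.imwrite(f"pics/{n}1.png",cv2.resize(a[:,:,::-1],None,fx=3,fy=3,interpolation=cv2.INTER_CUBIC))
E
```

```text
clock: 3.35
eef_pos: [0.6385, -0.1078, 0.088]
ee_rot: [[-0.994, -0.11, 0.002], [-0.11, 0.994, -0.0], [-0.002, -0.001, -1.0]]
ft_force: [2.8, -0.3, 1.3]
finger_gap: 0.046
t 3.35 step [ 86.  -81.3] z 88.0 F [ 2.8 -0.3  1.3] gap 46.0
toolx [-0.994 -0.11  -0.002] tooly [-0.11   0.994 -0.001]
```

View pics/scene1.png

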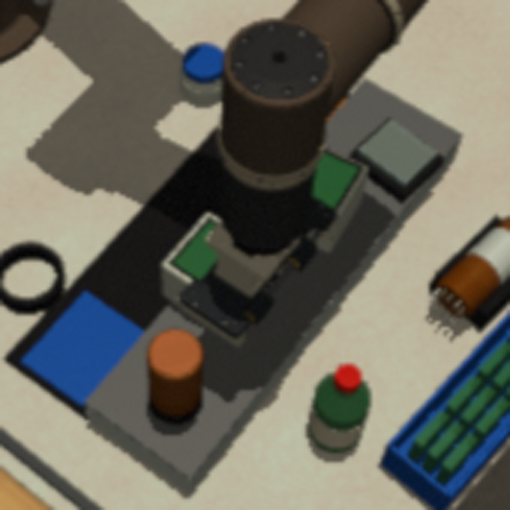

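The picture shows the right block squared against the fingers, with its window at about (200,250) in the crop. The tube at (175,375) and the bottle are untouched.

```bash
python3 -m inch '[[[0,0,0,6,0,0,46],[0,0,0,12,0,0,46],[0,0,0,18,0,0,46],[0,0,0,24,0,0,46],[0,0,0,28,0,0,46],[0,0,0,31,0,0,46],[0,0,0,31,0,0,46]]]'; python3 st.py
cat > look.py <<'E'
import sys
from h import *
t=sys.argv[1]
for n in("scene","top"):
    im,d=get_image(n);np.save(f"{n}{t}.npy",d);cv2.imwrite(f"pics/{n}{t}_full.png",im[:,:,::-1])
    a=im[95:270,180:360] if n=="scene" else im[85:270,140:340]
    cv2.imwrite(f"pics/{n}{t}.png",cv2.resize(a[:,:,::-1],None,fx=3,fy=3,interpolation=cv2.INTER_CUBIC))
E
python3 look.py 2
```

```text
clock: 4.32
eef_pos: [0.6072, -0.111, 0.0867]
ee_rot: [[-0.994, -0.11, -0.0], [-0.11, 0.994, -0.0], [0.0, -0.0, -1.0]]
ft_force: [0.6, 0.4, 1.2]
finger_gap: 0.046
t 4.325 step [ 54.6 -81. ] z 86.7 F [0.6 0.4 1.2] gap 46.0
toolx [-0.994 -0.11   0.   ] tooly [-0.11   0.994 -0.   ]
```

View pics/scene2.png

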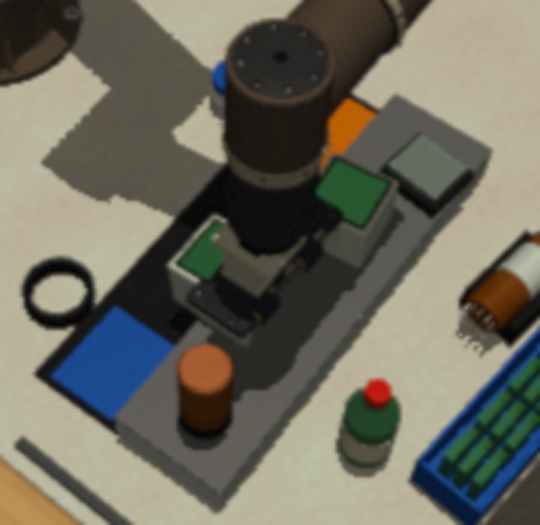

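The block now overhangs the edge and is still level. I'll keep pushing slowly.

```bash
python3 -m inch '[[[0,0,0,4,0,0,46],[0,0,0,8,0,0,46],[0,0,0,11,0,0,46],[0,0,0,14,0,0,46],[0,0,0,14,0,0,46],[0,0,0,14,0,0,46],[0,0,0,14,0,0,46]]]'; python3 st.py
python3 look.py 3
```

```text
clock: 5.3
eef_pos: [0.5935, -0.1125, 0.0866]
ee_rot: [[-0.994, -0.11, 0.0], [-0.11, 0.994, -0.0], [-0.0, -0.0, -1.0]]
ft_force: [-0.4, -0.3, 0.3]
finger_gap: 0.0458
t 5.3 step [ 40.8 -81. ] z 86.6 F [-0.4 -0.3  0.3] gap 45.8
toolx [-0.994 -0.11  -0.   ] tooly [-0.11   0.994 -0.   ]
```

View pics/scene3.png

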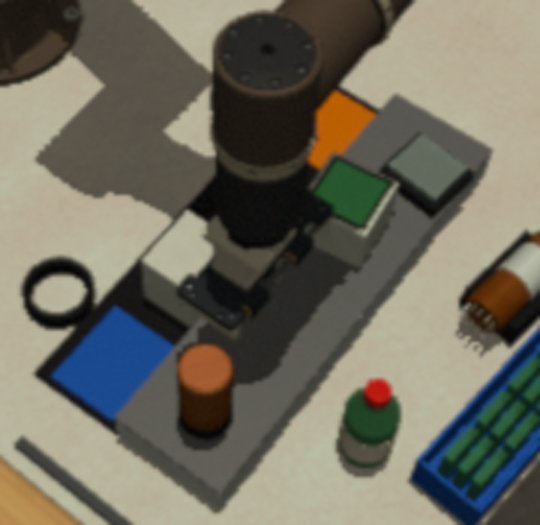

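View pics/top3.png

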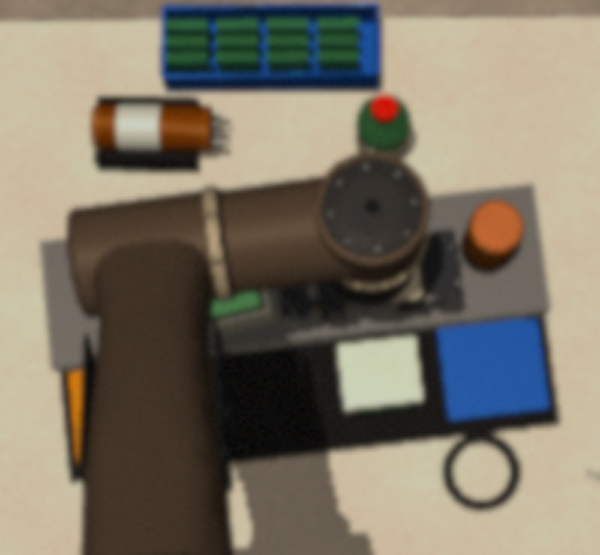

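The first block has tipped and stands on the strip next to the blue pad. Next I'll lift up and away to see its dot.

```bash
python3 -m inch '[[[0,0,0,-20,0,0,30],[0,0,0,-40,0,-60,0],[0,0,0,-40,60,-120,0],[0,0,0,-40,120,-140,0],[0,0,0,-40,180,-140,0],[0,0,0,-40,220,-140,0],[0,0,0,-40,220,-140,0]]]'; python3 st.py
python3 look.py 4
```

```text
clock: 6.28
eef_pos: [0.6087, 0.1143, 0.2269]
ee_rot: [[-0.993, -0.114, 0.001], [-0.114, 0.993, 0.001], [-0.001, 0.001, -1.0]]
ft_force: [-0.4, -0.1, 0.7]
finger_gap: 0.0001
t 6.275 step [ 80.7 142.8] z 226.9 F [-0.4 -0.1  0.7] gap 0.1
toolx [-0.993 -0.114 -0.001] tooly [-0.114  0.993  0.001]
```

View pics/scene4.png

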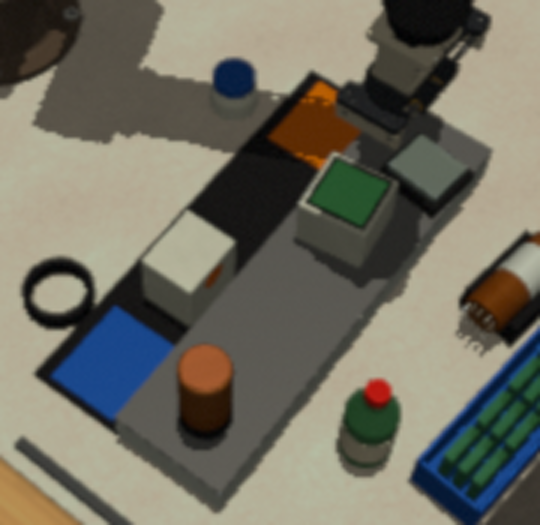

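View pics/top4.png

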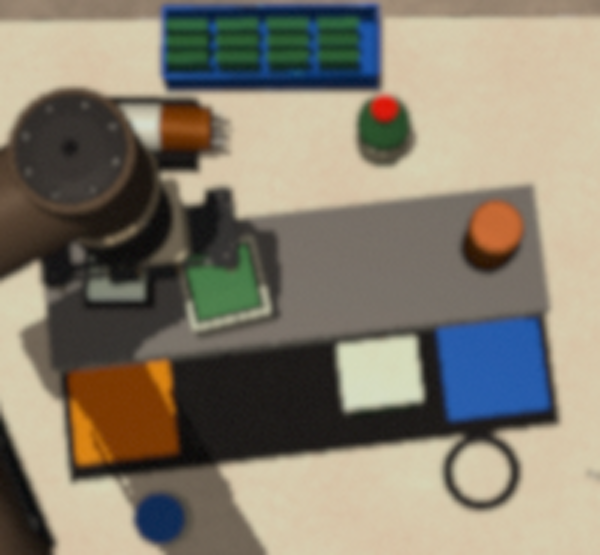

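The dot on the first block, at (213,278), is orange. It therefore has to slide past the other block to the far end before the second one is tipped. First I'll measure where it stands.

```bash
cat > top.py <<'E'
import sys
from h import *
t=sys.argv[1];n="top"
im=cv2.imread(f"pics/{n}{t}_full.png")[:,:,::-1].copy()
for c in blobs(im,(10,8,140),(45,75,255),300):
    r=rect(n,c,.096);b=step(np.array(cv2.boxPoints(r))/1000)
    if abs(r[0][0]-500)<150 and r[1][0]<130: print("ctr",np.round(step(np.array(r[0])/1000),1),"size",np.round(r[1],1),"ang rel step",round(r[2]-6.28,1),"corners",np.round(b).tolist())
E
python3 top.py 4
```

```text
ctr [-53.1 -83.5] size [75.3 89.2] ang rel step 0.4 corners [[-91.0, -39.0], [-90.0, -128.0], [-15.0, -128.0], [-16.0, -39.0]]
```

The block top is centred at step (−53, −84), measures 75×89 and is square to the step. I'll push it in +y at its mid-depth with the fingers closed, at z≈42 mm.

```bash
python3 -m inch '[[[0,0,0,60,-60,0,0],[0,0,0,134,-120,0,0],[0,0,0,134,-180,0,0],[0,0,0,134,-240,0,0],[0,0,0,134,-300,0,0],[0,0,0,134,-311,0,0],[0,0,0,134,-311,0,0],[0,0,0,134,-311,60,0],[0,0,0,134,-311,120,0],[0,0,0,134,-311,170,0],[0,0,0,134,-311,185,0],[0,0,0,134,-311,185,0],[0,0,0,134,-311,185,0]]]'; python3 st.py; python3 look.py 5
```

```text
clock: 8.0
eef_pos: [0.5115, -0.2135, 0.0436]
ee_rot: [[-0.994, -0.11, 0.003], [-0.11, 0.994, -0.001], [-0.003, -0.001, -1.0]]
ft_force: [1.1, 0.5, -0.3]
finger_gap: 0.0002
t 8.0 step [ -51.8 -172.5] z 43.6 F [ 1.1  0.5 -0.3] gap 0.2
toolx [-0.994 -0.11  -0.003] tooly [-0.11   0.994 -0.001]
```

View pics/scene5.png

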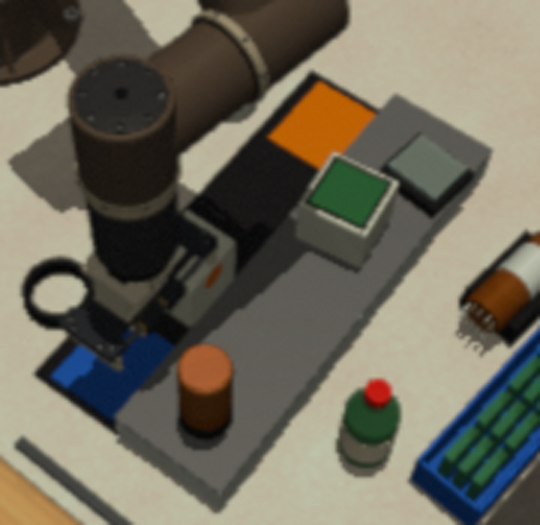

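The tool sits beside the block's −y face and is clear of the tube, the tape and the deck.

```bash
python3 -m inch '[[[0,0,0,1,8,0,0],[0,0,0,1,14,0,0],[0,0,0,1,20,0,0],[0,0,0,1,25,0,0],[0,0,0,1,31,0,0],[0,0,0,1,38,0,0],[0,0,0,1,45,0,0],[0,0,0,1,52,0,0],[0,0,0,1,59,0,0],[0,0,0,1,66,0,0],[0,0,0,1,73,0,0],[0,0,0,1,73,0,0]]]'; python3 st.py; python3 look.py 6
```

```text
clock: 9.6
eef_pos: [0.5007, -0.1402, 0.0415]
ee_rot: [[-0.994, -0.11, -0.0], [-0.11, 0.994, 0.0], [0.0, 0.0, -1.0]]
ft_force: [-0.3, 0.3, -0.2]
finger_gap: 0.0003
t 9.6 step [-54.5 -98.5] z 41.5 F [-0.3  0.3 -0.2] gap 0.3
toolx [-0.994 -0.11   0.   ] tooly [-0.11   0.994  0.   ]
```

View pics/scene6.png

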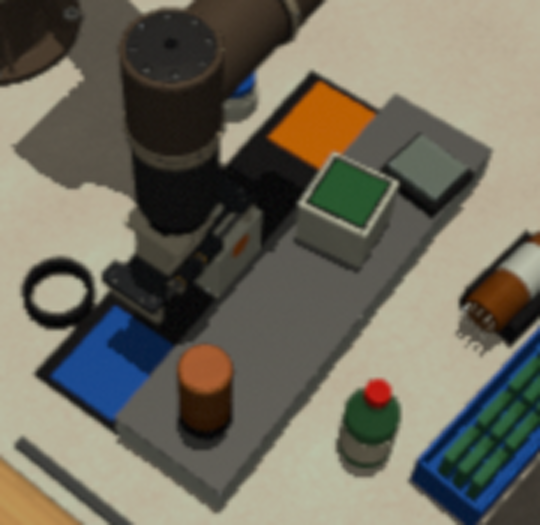

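View pics/top6.png

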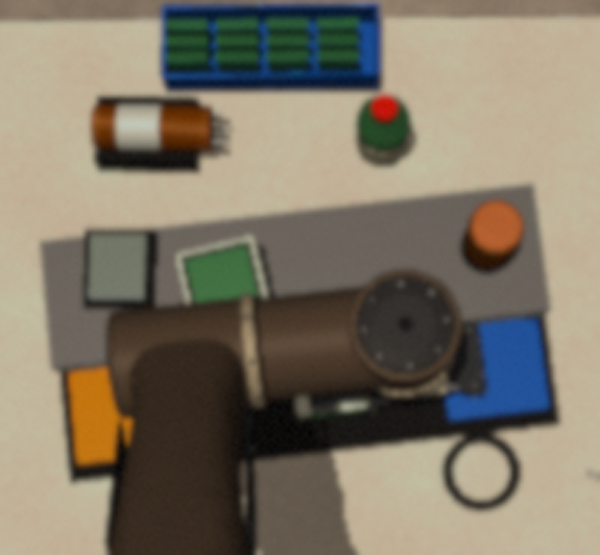

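The block has moved along without tipping and looks parallel to the step. I'll check its yaw from the depth on its back face.

```bash
cat > back.py <<'E'
import sys
from h import *
P=cloud("scene",np.load(f"scene{sys.argv[1]}.npy"));s=step(P);z=P[:,2]*1000
lo,hi=float(sys.argv[2]),float(sys.argv[3])
m=(s[:,0]>-30)&(s[:,0]<12)&(s[:,1]>lo)&(s[:,1]<hi)&(z>65)&(z<88)
a=s[m];f=np.polyfit(a[:,1],a[:,0],1);r=a[:,0]-np.polyval(f,a[:,1]);k=abs(r)<5;f=np.polyfit(a[k,1],a[k,0],1)
print(k.sum(),"y",a[k,1].min(),a[k,1].max(),"yaw deg",np.degrees(-np.arctan(f[0])),"x at mid",np.polyval(f,(a[k,1].min()+a[k,1].max())/2))
E
python3 back.py 4 -130 -35; python3 back.py 6 -90 30
```

```text
59 y -129.23841956722316 -40.322738084515365 yaw deg -1.3924002076428295 x at mid -13.360919325664408
52 y -76.04690385893595 13.144178092972258 yaw deg -0.16900993622976626 x at mid -12.998292557796626
```

```bash
python3 -m inch '[[[0,0,0,0,6,0,0],[0,0,0,0,13,0,0],[0,0,0,0,20,0,0],[0,0,0,0,27,0,0],[0,0,0,0,34,0,0],[0,0,0,0,41,0,0],[0,0,0,0,48,0,0],[0,0,0,0,55,0,0],[0,0,0,0,62,0,0],[0,0,0,0,69,0,0],[0,0,0,0,76,0,0],[0,0,0,0,83,0,0],[0,0,0,0,90,0,0],[0,0,0,0,97,0,0],[0,0,0,0,104,0,0],[0,0,0,0,111,0,0],[0,0,0,0,118,0,0],[0,0,0,0,125,0,0],[0,0,0,0,125,0,0]]]'; python3 st.py; python3 look.py 7; python3 back.py 7 30 150
```

```text
clock: 12.08
eef_pos: [0.4873, -0.0157, 0.0415]
ee_rot: [[-0.994, -0.11, 0.0], [-0.11, 0.994, 0.001], [-0.0, 0.001, -1.0]]
ft_force: [-0.5, -0.6, -0.0]
finger_gap: 0.0008
t 12.075 step [-54.2  26.8] z 41.5 F [-0.5 -0.6 -0. ] gap 0.8
toolx [-0.994 -0.11  -0.   ] tooly [-0.11   0.994  0.001]
54 y 47.79650300444129 134.59230427398046 yaw deg -2.1716403201823007 x at mid -13.086837698790129
```

View pics/scene7.png

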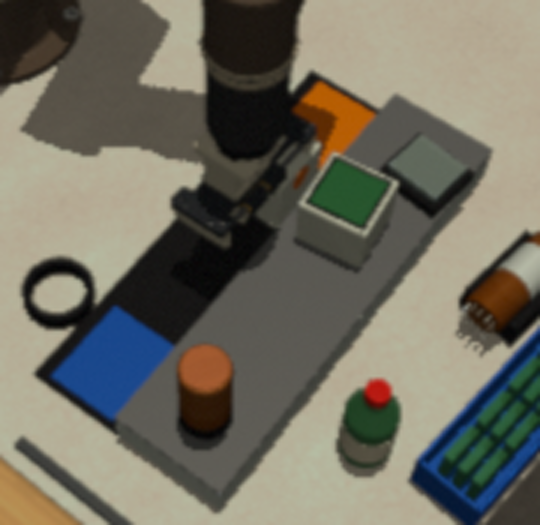

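View pics/top7.png

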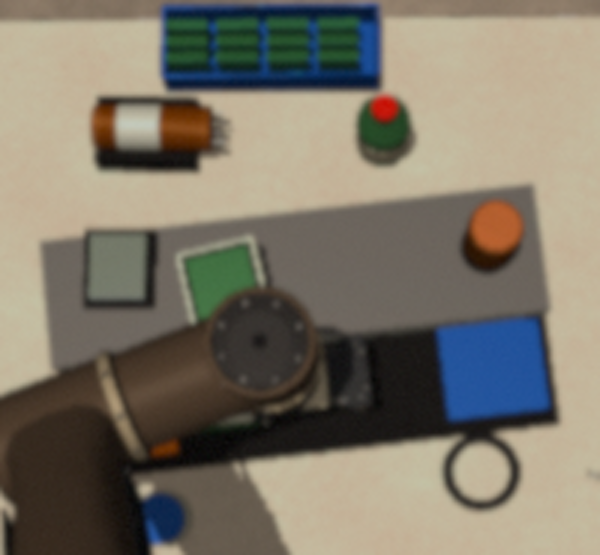

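The block has passed below the second block and is still against the fingers, centred at about y=94. I'll push the remaining 126 mm, then back off 15 mm.

```bash
python3 -m inch '[[[0,0,0,0,6,0,0],[0,0,0,0,13,0,0],[0,0,0,0,20,0,0],[0,0,0,0,27,0,0],[0,0,0,0,34,0,0],[0,0,0,0,41,0,0],[0,0,0,0,48,0,0],[0,0,0,0,55,0,0],[0,0,0,0,62,0,0],[0,0,0,0,69,0,0],[0,0,0,0,76,0,0],[0,0,0,0,83,0,0],[0,0,0,0,90,0,0],[0,0,0,0,97,0,0],[0,0,0,0,104,0,0],[0,0,0,0,111,0,0],[0,0,0,0,118,0,0],[0,0,0,0,125,0,0],[0,0,0,0,125,0,0],[0,0,0,0,110,0,0]]]'; python3 st.py; python3 look.py 8; python3 back.py 8 150 290
```

```text
clock: 14.68
eef_pos: [0.4757, 0.0936, 0.0417]
ee_rot: [[-0.994, -0.111, 0.001], [-0.111, 0.994, 0.001], [-0.001, 0.001, -1.0]]
ft_force: [-0.5, -0.3, -0.2]
finger_gap: 0.0002
t 14.675 step [-53.8 136.7] z 41.7 F [-0.5 -0.3 -0.2] gap 0.2
toolx [-0.994 -0.111 -0.001] tooly [-0.111  0.994  0.001]
49 y 171.1128588051292 266.7599911431027 yaw deg -1.0884126237063878 x at mid -13.385865571758671
```

View pics/scene8.png

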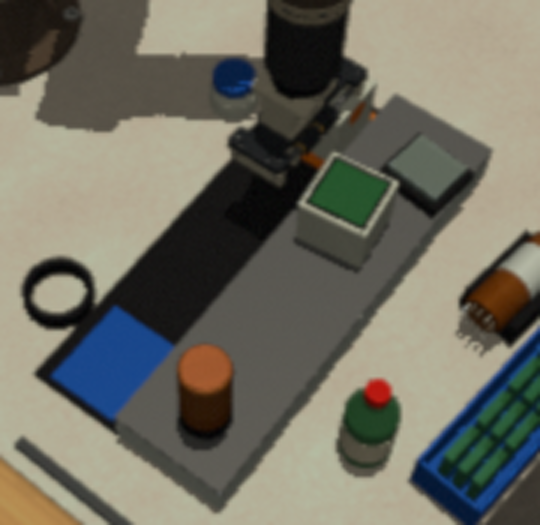

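The first block's back face spans y 171 to 267 (centre about 219) and it is square. Now I'll go up and over, behind the second block.

```bash
python3 -m inch '[[[0,0,0,0,0,-60,0],[0,0,0,0,0,-120,0],[0,0,0,0,0,-180,46],[0,0,0,-50,-20,-185,46],[0,0,0,-110,-40,-185,46],[0,0,0,-165,-60,-185,46],[0,0,0,-191,-60,-185,46],[0,0,0,-191,-60,-185,46]]]'; python3 st.py; python3 look.py 9;python3 top.py 9
```

```text
clock: 15.78
eef_pos: [0.6728, 0.0533, 0.2247]
ee_rot: [[-0.994, -0.108, -0.002], [-0.108, 0.994, -0.0], [0.002, -0.0, -1.0]]
ft_force: [-0.2, -0.7, -0.5]
finger_gap: 0.0456
t 15.775 step [137.7  75. ] z 224.7 F [-0.2 -0.7 -0.5] gap 45.6
toolx [-0.994 -0.108  0.002] tooly [-0.108  0.994 -0.   ]
ctr [-52.8 228. ] size [81. 54.] ang rel step 11.4 corners [[-98.0, 246.0], [-87.0, 194.0], [-8.0, 209.0], [-18.0, 262.0]]
```

View pics/top9.png

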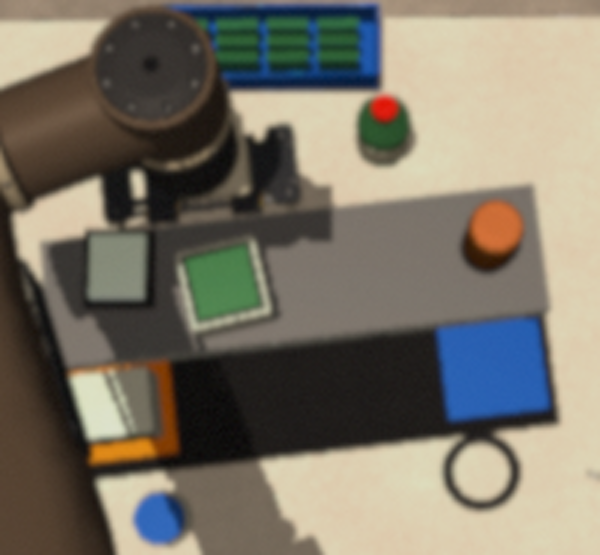

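View pics/scene9.png

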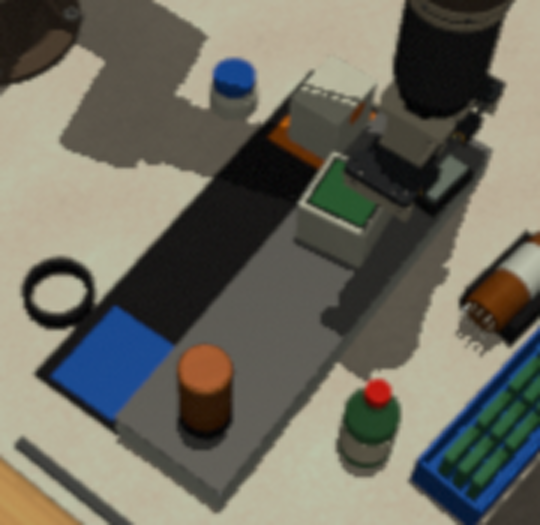

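The first block stands on the orange pad. The tool is behind the second block with room in front of the cradle. I'll go down and push.

```bash
python3 -m inch '[[[0,0,0,0,0,60,46],[0,0,0,0,0,110,46],[0,0,0,0,0,138,46],[0,0,0,0,0,138,46],[0,0,0,8,0,138,46],[0,0,0,15,0,138,46],[0,0,0,22,0,138,46],[0,0,0,29,0,138,46],[0,0,0,36,0,138,46],[0,0,0,43,0,138,46],[0,0,0,50,0,138,46],[0,0,0,57,0,138,46],[0,0,0,64,0,138,46],[0,0,0,71,0,138,46],[0,0,0,77,0,138,46],[0,0,0,82,0,138,46],[0,0,0,82,0,138,46]]]'; python3 st.py; python3 look.py 10
```

```text
clock: 18.0
eef_pos: [0.5881, 0.0446, 0.0878]
ee_rot: [[-0.994, -0.109, -0.003], [-0.109, 0.994, -0.001], [0.003, -0.0, -1.0]]
ft_force: [-0.2, 0.3, 0.4]
finger_gap: 0.046
t 18.0 step [52.6 75.7] z 87.8 F [-0.2  0.3  0.4] gap 46.0
toolx [-0.994 -0.109  0.003] tooly [-0.109  0.994 -0.   ]
```

View pics/scene10.png

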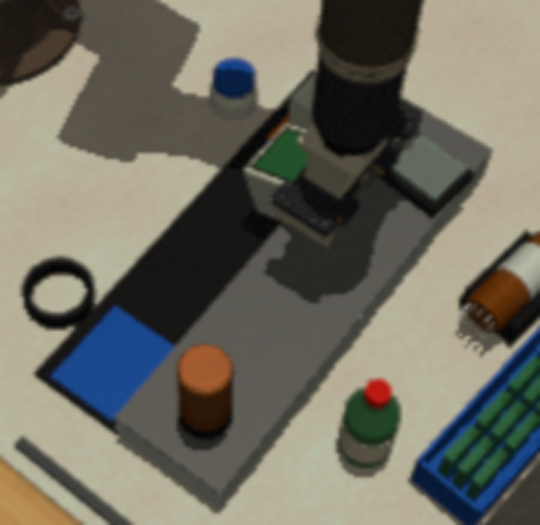

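View pics/top10.png

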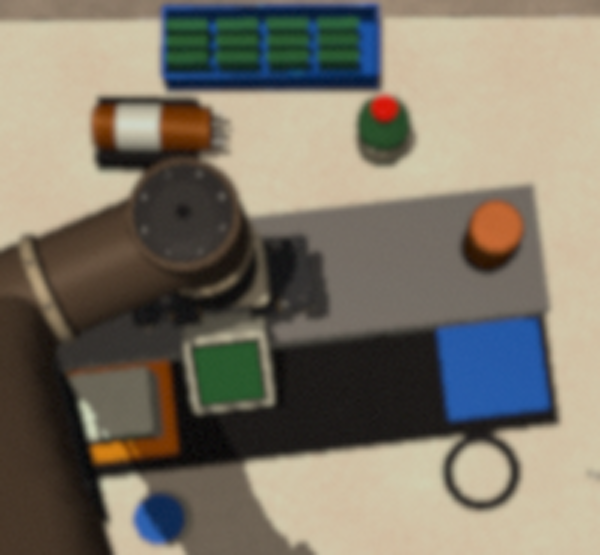

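The second block overhangs the edge, level and squared. I'll push it the last few millimetres.

```bash
python3 -m inch '[[[0,0,0,4,0,0,46],[0,0,0,8,0,0,46],[0,0,0,11,0,0,46],[0,0,0,13,0,0,46],[0,0,0,13,0,0,46],[0,0,0,13,0,0,46],[0,0,0,13,0,0,46]]]'; python3 st.py;  python3 look.py 11
```

```text
clock: 18.98
eef_pos: [0.5772, 0.0436, 0.0886]
ee_rot: [[-0.994, -0.11, 0.0], [-0.11, 0.994, -0.0], [-0.0, -0.0, -1.0]]
ft_force: [0.8, -0.7, 0.3]
finger_gap: 0.046
t 18.975 step [41.7 75.9] z 88.6 F [ 0.8 -0.7  0.3] gap 46.0
toolx [-0.994 -0.11  -0.   ] tooly [-0.11   0.994 -0.   ]
```

View pics/top11.png

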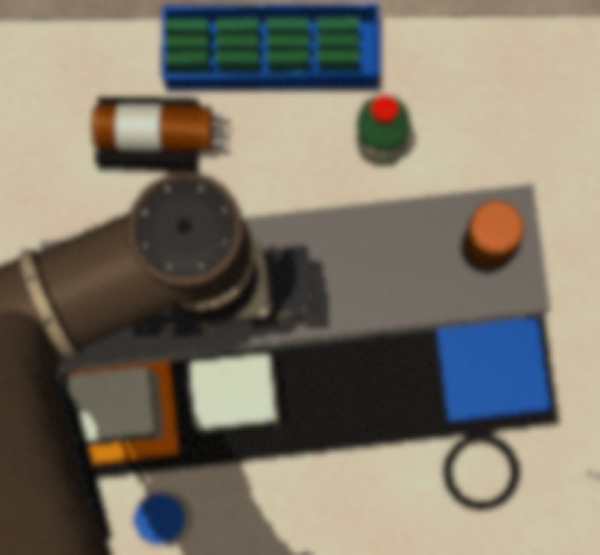

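It has tipped. I'll lift off and look, with the tool turning 90° so that it is slim along y for the 50 mm gap between the blocks. I'll check joint 6 before turning.

```bash
python3 -c "
from rig import robot;print(robot.read_state()['q'])"; python3 -m inch '[[[0,0,0,-20,0,0,46],[0,0,0,-40,0,-50,46],[0,0,0,-40,-60,-100,25],[0,0,0,-40,-120,-138,25],[0,0,0,-40,-180,-138,25],[0,0,0,-40,-180,-138,25]]]'; python3 st.py;  python3 look.py 12; python3 top.py 12; python3 back.py 12 20 130;python3 back.py 12 150 290
```

```text
[ 4.13243293e-01  3.28605875e-01 -3.79908646e-01  2.30157351e-05
 -8.62374085e-01 -1.87426842e+00]
clock: 19.82
eef_pos: [0.6368, -0.134, 0.2275]
ee_rot: [[-0.994, -0.107, 0.001], [-0.107, 0.994, -0.0], [-0.001, -0.0, -1.0]]
ft_force: [0.1, -0.3, -0.3]
finger_gap: 0.0255
t 19.825 step [  81.5 -107.1] z 227.5 F [ 0.1 -0.3 -0.3] gap 25.5
toolx [-0.994 -0.107 -0.001] tooly [-0.107  0.994 -0.   ]
37 y 173.7607990973906 262.0278247487065 yaw deg -0.49254386918310644 x at mid -12.884108840022439Traceback (most recent call last):
  File "back.py", line 6, in <module>
    a=s[m];f=np.polyfit(a[:,1],a[:,0],1);r=a[:,0]-np.polyval(f,a[:,1]);k=abs(r)<5;f=np.polyfit(a[k,1],a[k,0],1)
             ~~~~~~~~~~^^^^^^^^^^^^^^^^^
    raise TypeError("expected non-empty vector for x")
TypeError: expected non-empty vector for x
```

View pics/scene12.png

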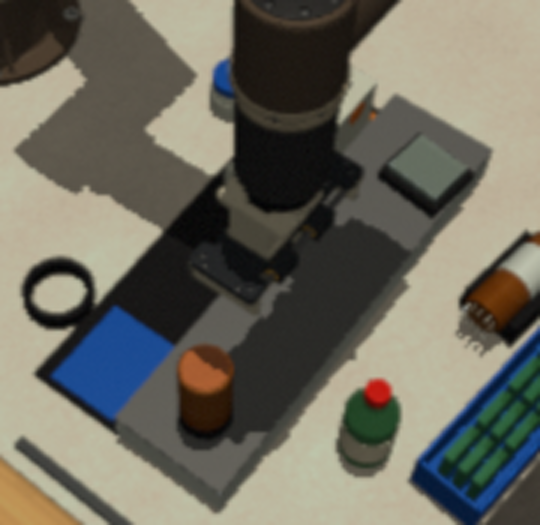

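View pics/top12.png

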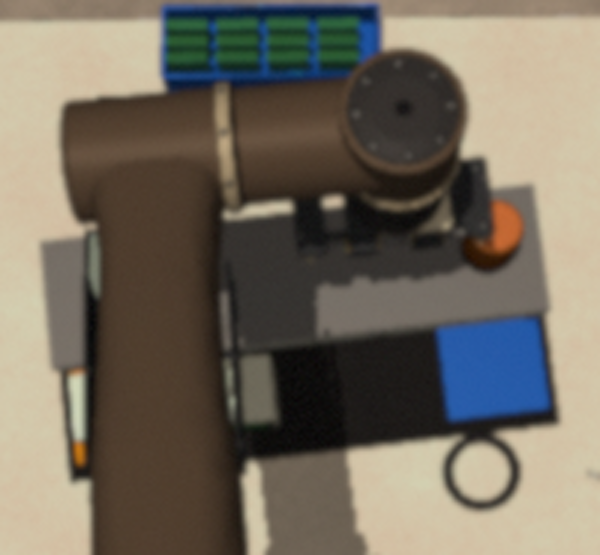

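```bash
python3 top.py 11; python3 top.py 10
```

```text
ctr [-54.7  82.3] size [75.2 88.4] ang rel step 0.1 corners [[-92.0, 126.0], [-92.0, 38.0], [-17.0, 38.0], [-17.0, 127.0]]
```

The second block is at (−55, 82) and square, which leaves a gap of y 127 to 174. I'll turn −90° about the tool z and go above the gap at y=150.

```bash
python3 -m inch '[[[0,0,-0.18,30,30,0,25],[0,0,-0.36,60,60,0,25],[0,0,-0.54,90,90,0,25],[0,0,-0.72,110,130,0,25],[0,0,-0.9,136,160,0,25],[0,0,-1.08,136,190,0,25],[0,0,-1.26,136,220,0,25],[0,0,-1.44,136,250,0,25],[0,0,-1.571,136,257,0,25],[0,0,-1.571,136,257,0,25],[0,0,-1.571,136,257,0,25]]]'; python3 st.py;  python3 look.py 13; python3 top.py 13
```

```text
clock: 21.3
eef_pos: [0.4729, 0.1098, 0.2263]
ee_rot: [[0.108, -0.994, -0.0], [-0.994, -0.108, -0.0], [0.0, 0.0, -1.0]]
ft_force: [0.3, 0.4, -0.3]
finger_gap: 0.025
t 21.3 step [-54.7 153.1] z 226.3 F [ 0.3  0.4 -0.3] gap 25.0
toolx [ 0.108 -0.994  0.   ] tooly [-0.994 -0.108  0.   ]
```

View pics/scene13.png

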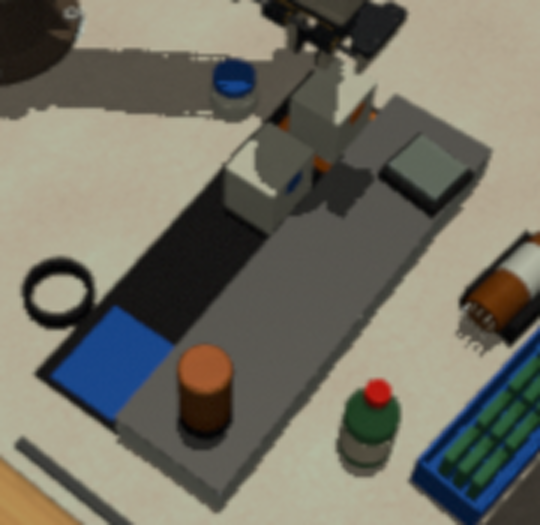

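View pics/top13.png

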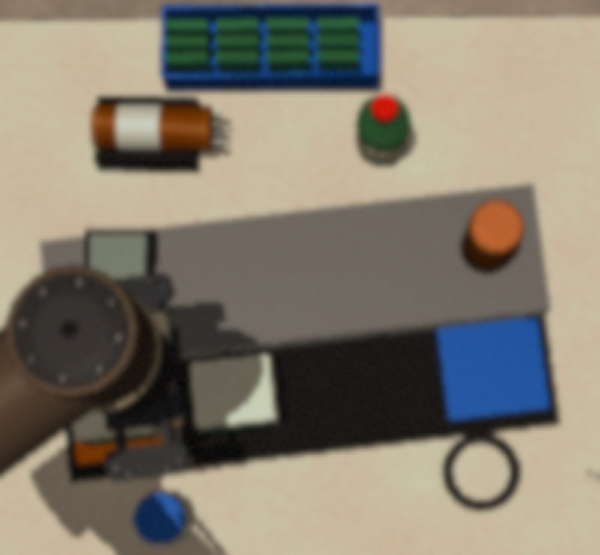

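The blue dot shows on the second block at (295,181). I'll check both gap edges with depth before going down.

```bash
python3 back.py 13 20 140; python3 back.py 13 145 290
```

```text
51 y 35.11061348432839 124.32648485976951 yaw deg -3.259406393890957 x at mid -15.450374743528283
44 y 173.49789466464276 263.26141648204884 yaw deg -3.153220080235941 x at mid -13.884668947069747
```

```bash
python3 -m inch '[[[0,0,0,3,0,40,25],[0,0,0,3,0,80,25],[0,0,0,3,0,110,25],[0,0,0,3,0,135,25],[0,0,0,3,0,160,25],[0,0,0,3,0,183,25],[0,0,0,3,0,183,25],[0,0,0,3,0,183,25]]]'; python3 st.py;  python3 look.py 14; python3 back.py 14 20 140; python3 back.py 14 145 290
```

```text
clock: 22.4
eef_pos: [0.4742, 0.1067, 0.0443]
ee_rot: [[0.109, -0.994, 0.001], [-0.994, -0.109, 0.0], [-0.0, -0.001, -1.0]]
ft_force: [0.1, -0.1, -0.6]
finger_gap: 0.025
t 22.4 step [-53.9 149.9] z 44.3 F [ 0.1 -0.1 -0.6] gap 25.0
toolx [ 0.109 -0.994 -0.   ] tooly [-0.994 -0.109 -0.001]
53 y 36.5682800104626 124.88620610290802 yaw deg -2.3194140277536284 x at mid -15.03347760130919
17 y 228.57814488152766 258.52653760317713 yaw deg -2.3566837322222773 x at mid -12.94716246749075
```

View pics/scene14.png

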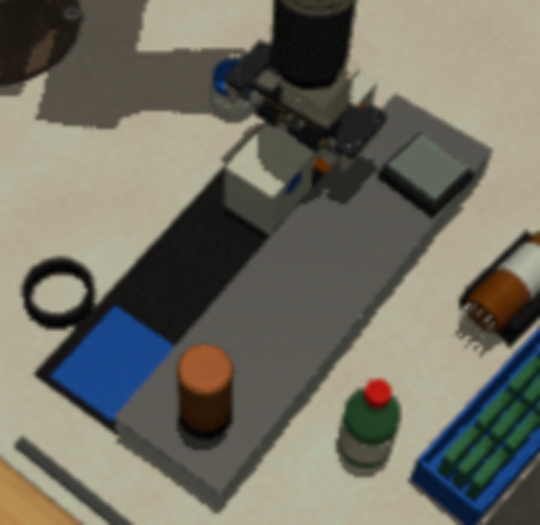

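The fingers are down in the gap with no contact force. I'll push in −y, which is tool +x.

```bash
python3 -m inch '[[[0,0,0,6,0,0,25],[0,0,0,11,0,0,25],[0,0,0,16,0,0,25],[0,0,0,22,0,0,25],[0,0,0,29,0,0,25],[0,0,0,36,0,0,25],[0,0,0,43,0,0,25],[0,0,0,50,0,0,25],[0,0,0,57,0,0,25],[0,0,0,64,0,0,25],[0,0,0,71,0,0,25],[0,0,0,78,0,0,25],[0,0,0,85,0,0,25],[0,0,0,92,0,0,25],[0,0,0,99,0,0,25],[0,0,0,106,0,0,25],[0,0,0,113,0,0,25],[0,0,0,120,0,0,25],[0,0,0,127,0,0,25],[0,0,0,127,0,0,25]]]'; python3 st.py;  python3 look.py 15; python3 back.py 15 -90 40; python3 back.py 15 145 290
```

```text
clock: 25.0
eef_pos: [0.487, -0.0204, 0.0433]
ee_rot: [[0.109, -0.994, -0.001], [-0.994, -0.109, -0.001], [0.0, 0.001, -1.0]]
ft_force: [-0.2, -1.5, 0.6]
finger_gap: 0.0252
t 25.0 step [-55.   22.1] z 43.3 F [-0.2 -1.5  0.6] gap 25.2
toolx [ 0.109 -0.994  0.   ] tooly [-0.994 -0.109  0.001]
52 y -79.07571458621426 9.637307423989409 yaw deg -2.2049482234335933 x at mid -14.958537362799515
44 y 172.43682332689966 263.1351531825808 yaw deg -3.825349958119038 x at mid -13.682364177660398
```

View pics/scene15.png

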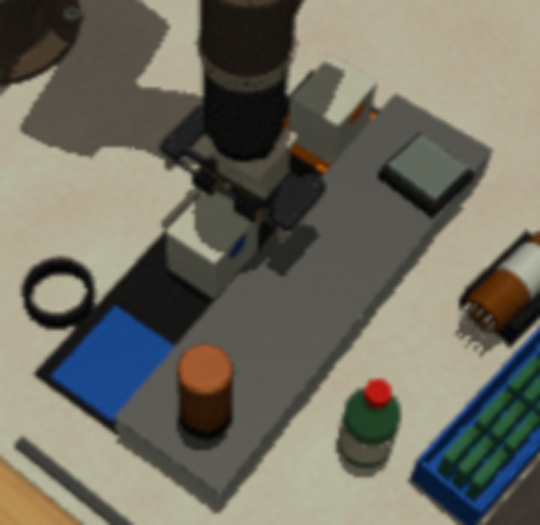

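The block moves squarely. Its face is about 12 mm ahead of the tool centre and its centre is near y=−35, so 185 mm remain.

```bash
python3 -m inch '[[[0,0,0,6,0,0,25],[0,0,0,13,0,0,25],[0,0,0,20,0,0,25],[0,0,0,27,0,0,25],[0,0,0,34,0,0,25],[0,0,0,41,0,0,25],[0,0,0,48,0,0,25],[0,0,0,55,0,0,25],[0,0,0,62,0,0,25],[0,0,0,69,0,0,25],[0,0,0,76,0,0,25],[0,0,0,83,0,0,25],[0,0,0,90,0,0,25],[0,0,0,97,0,0,25],[0,0,0,104,0,0,25],[0,0,0,111,0,0,25],[0,0,0,118,0,0,25],[0,0,0,125,0,0,25],[0,0,0,130,0,0,25],[0,0,0,130,0,0,25]]]'; python3 st.py;  python3 look.py 16; python3 back.py 16 -250 -100
```

```text
clock: 27.6
eef_pos: [0.502, -0.1493, 0.0437]
ee_rot: [[0.109, -0.994, 0.0], [-0.994, -0.109, -0.0], [0.0, -0.0, -1.0]]
ft_force: [0.9, -0.2, 0.6]
finger_gap: 0.0255
t 27.6 step [ -54.2 -107.6] z 43.7 F [ 0.9 -0.2  0.6] gap 25.5
toolx [ 0.109 -0.994  0.   ] tooly [-0.994 -0.109 -0.   ]
58 y -209.3866709074843 -121.89109814220272 yaw deg -1.9480893088544098 x at mid -14.442630532727344
```

View pics/scene16.png

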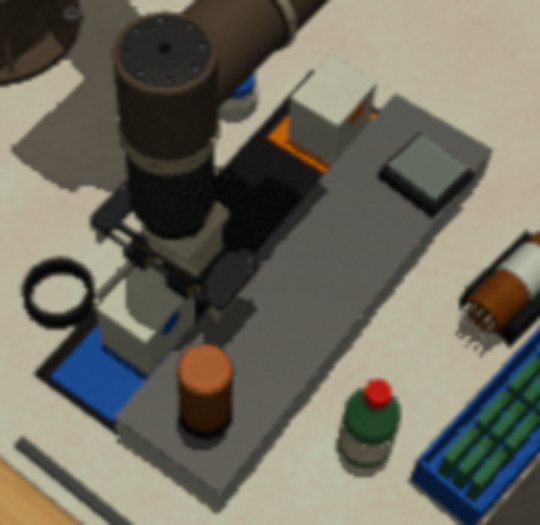

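View pics/top16.png

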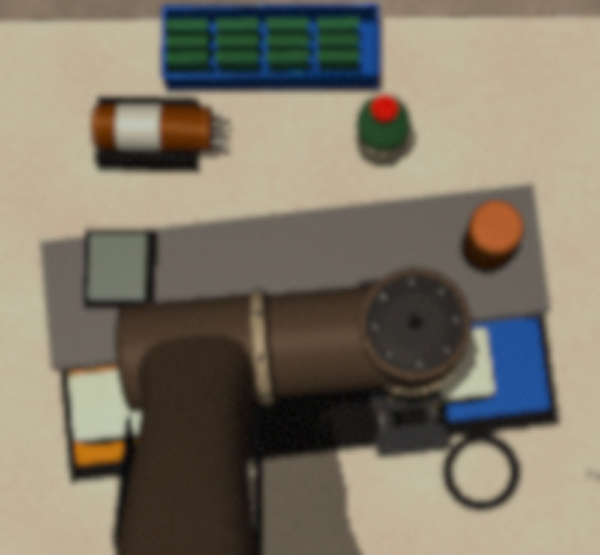

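55 mm remain. To stay clear of the tube I'll back off and shift the tool 15 mm towards the robot. Both fingers will still straddle the block's centre line.

```bash
python3 -m inch '[[[0,0,0,-6,0,0,25],[0,0,0,-6,15,0,25],[0,0,0,-2,15,0,25],[0,0,0,4,15,0,25],[0,0,0,10,15,0,25],[0,0,0,16,15,0,25],[0,0,0,22,15,0,25],[0,0,0,28,15,0,25],[0,0,0,34,15,0,25],[0,0,0,40,15,0,25],[0,0,0,46,15,0,25],[0,0,0,51,15,0,25],[0,0,0,55,15,0,25],[0,0,0,55,15,0,25]]]'; python3 st.py;  python3 look.py 17; python3 back.py 17 -290 -150
```

```text
clock: 29.45
eef_pos: [0.4928, -0.2056, 0.0434]
ee_rot: [[0.109, -0.994, -0.0], [-0.994, -0.109, -0.0], [0.0, 0.0, -1.0]]
ft_force: [-0.6, -0.2, -1.1]
finger_gap: 0.0251
t 29.45 step [ -69.5 -162.5] z 43.4 F [-0.6 -0.2 -1.1] gap 25.1
toolx [ 0.109 -0.994  0.   ] tooly [-0.994 -0.109  0.   ]
53 y -264.44954148391156 -179.96002471462677 yaw deg -1.4663646482604775 x at mid -13.87582631426598
```

View pics/scene17.png

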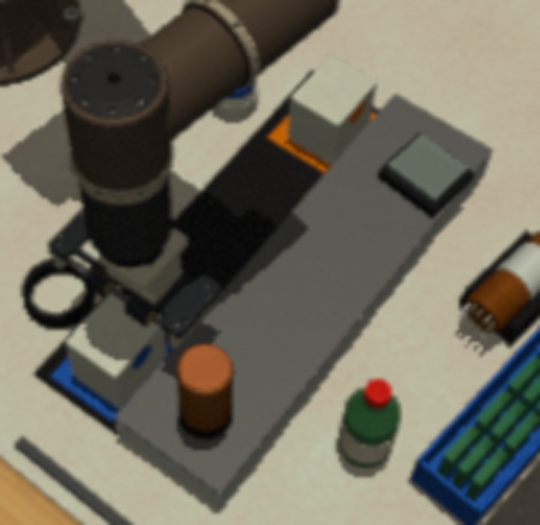

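The second block's back face spans y −264 to −180, so its centre is near −220. I'll back off, lift and clear the view.

```bash
python3 -m inch '[[[0,0,0,-10,0,0,25],[0,0,0,-20,0,0,25],[0,0,0,-20,0,-60,25],[0,0,0,-20,0,-120,25],[0,0,0,-20,0,-185,25],[0,0,0,30,40,-185,25],[0,0,0,80,70,-185,25],[0,0,0,130,100,-185,25],[0,0,0,180,130,-185,25],[0,0,0,230,160,-185,25],[0,0,0,280,190,-185,25],[0,0,0,330,210,-185,25],[0,0,0,380,230,-185,25],[0,0,0,380,230,-185,25],[0,0,0,380,230,-185,25]]]'; python3 st.py;  python3 look.py 18; python3 top.py 18; python3 back.py 18 -290 -150;python3 back.py 18 150 290
```

```text
clock: 31.42
eef_pos: [0.3062, -0.6073, 0.2279]
ee_rot: [[0.11, -0.994, -0.001], [-0.994, -0.11, 0.001], [-0.001, 0.0, -1.0]]
ft_force: [0.0, 0.5, -0.2]
finger_gap: 0.0252
t 31.425 step [-298.9 -541.5] z 227.9 F [ 0.   0.5 -0.2] gap 25.2
toolx [ 0.11  -0.994 -0.001] tooly [-0.994 -0.11   0.   ]
55 y -265.0803644497981 -179.69664730939624 yaw deg -1.3536494372136272 x at mid -13.983501281063333
49 y 170.51825128840477 261.2980499393273 yaw deg -3.4948802759398703 x at mid -13.388766480749492
```

View pics/scene18.png

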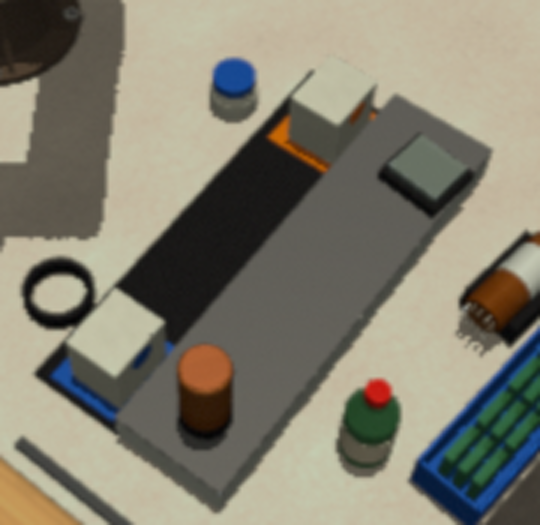

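View pics/top18.png

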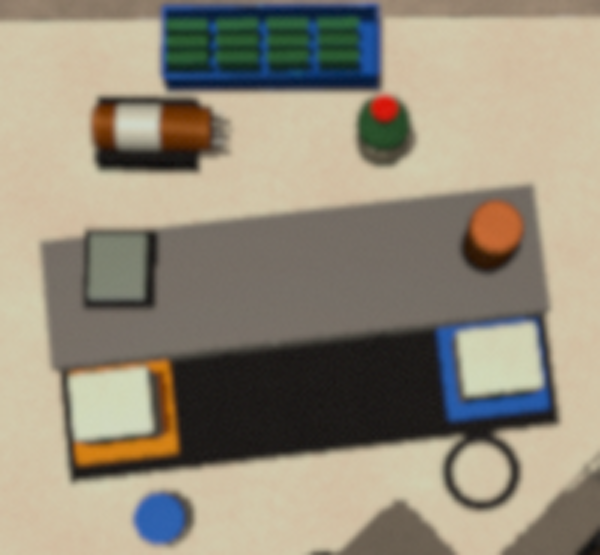

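Both blocks stand on their pads. The white mask missed them, so I'll adjust it, measure both, and compare the bystanders with the first picture.

```bash
python3 - <<'E'
from h import *
im=cv2.imread("pics/top18_full.png")[:,:,::-1].copy()
hsv=cv2.cvtColor(im,cv2.COLOR_RGB2HSV)
print(hsv[219,177],hsv[204,306],hsv[300,300])
m=cv2.inRange(hsv,np.array((22,5,150)),np.array((70,60,255)))
m[:195]=0;m[245:]=0
cs,_=cv2.findContours(cv2.morphologyEx(m,cv2.MORPH_OPEN,np.ones((3,3))),cv2.RETR_EXTERNAL,cv2.CHAIN_APPROX_NONE)
for c in cs:
    if 250<cv2.contourArea(c)<1500:
        r=rect("top",c,.096);print(np.round(step(np.array(r[0])/1000),1),np.round(r[1],1),round(r[2]-6.28,1))
for n in("scene","top"):
  for t in("0","18"):
    P=cloud(n,np.load(n+t+".npy")); s=step(P);z=P[:,2]*1000
    for k,a in {"tube":(0,160,-290,-150,100,250),"slab":(0,160,135,290,70,100),"bottle":(160,300,-160,-20,20,200),"cradle":(160,300,0,200,15,120),"jar":(-260,-135,100,250,20,80),"tape":(-260,-135,-290,-100,12,40)}.items():
        q=(s[:,0]>a[0])&(s[:,0]<a[1])&(s[:,1]>a[2])&(s[:,1]<a[3])&(z>a[4])&(z<a[5])
        print(n,t,k,np.round(np.median(s[q],0),1),end="; ")
    print()
E
```

```text
[ 36  36 215] [ 33  37 212] [ 17  60 111]
[-66.8 582.4] [103.4  57.1] 83.6
[-57.9 353.5] [ 64.7 118.4] 63.1
[-15.  712.8] [ 68.1 122.2] 48.9
[-54.3 219.4] [72.  88.4] 0.1
[ -57.9 -218.1] [87.6 71. ] 83.3
scene 0 tube [  91.4 -234.9]; scene 0 slab [110.2 194.8]; scene 0 bottle [ 244.1 -137. ]; scene 0 cradle [272.3 122.8]; scene 0 jar [-175.2  173.8]; scene 0 tape [-178.4 -191.5]; 
scene 18 tube [  91.  -234.9]; scene 18 slab [109.8 194. ]; scene 18 bottle [ 243.9 -137.3]; scene 18 cradle [272.2 123.5]; scene 18 jar [-176.4  172.8]; scene 18 tape [-175.9 -191.6]; 
top 0 tube [  74.1 -221.8]; top 0 slab [101.6 199.1]; top 0 bottle [ 221.5 -120.4]; top 0 cradle [256.6 138.4]; top 0 jar [-185.   179.5]; top 0 tape [-180.3 -190.7]; 
top 18 tube [  73.5 -222. ]; top 18 slab [100.3 198.2]; top 18 bottle [ 221.5 -121.1]; top 18 cradle [256.7 137.8]; top 18 jar [-185.4  179.7]; top 18 tape [-180.1 -193.8];
```

```bash
python3 - <<'E'
from h import *
im=cv2.imread("pics/top18_full.png");big=cv2.resize(im,None,fx=4,fy=4,interpolation=cv2.INTER_CUBIC)
h=cv2.cvtColor(big,cv2.COLOR_BGR2HSV);m=cv2.inRange(h,np.array((0,0,130)),np.array((80,110,255)))
for nm,(x0,x1,y0,y1) in {"orange":(150,200,198,240),"blue":(287,326,185,225)}.items():
    k=np.zeros_like(m);k[y0*4:y1*4,x0*4:x1*4]=m[y0*4:y1*4,x0*4:x1*4]
    cs,_=cv2.findContours(cv2.morphologyEx(k,cv2.MORPH_OPEN,np.ones((25,25))),cv2.RETR_EXTERNAL,cv2.CHAIN_APPROX_NONE)
    c=max(cs,key=cv2.contourArea)
    r=rect("top",(c.astype(float)+.5)/4-.5,.096);print(nm,np.round(step(np.array(r[0])/1000),1),np.round(r[1],1),round(r[2]-6.28,1))
E
```

```text
orange [-52.7 219.2] [78.8 91.4] -0.9
blue [ -54.7 -218.1] [74.6 91. ] -0.6
```

Both blocks are within about 3 mm of their pad centres and square to within about 1°, and no bystander has moved. I'll hand the job in.

```bash
python3 -c "
from rig import robot;print(robot.finish_job(),robot.read_state()['clock'])"
```

```text
the job is handed in; nothing more can be done
the job is handed in; nothing more can be done
```

Both blocks are standing on the pads of their dots' colours, and I handed the job in at about 31.5 s on the robot's clock. The hand-in reports no verdict.

**What I did:** I tipped the right-hand block first and its dot was orange. I slid it along the strip, below the other block, to the orange pad. Then I tipped the second block, whose dot was blue, and slid it to the blue pad.

**Last checks, in the step's frame:**

| Block | Measured centre (mm) | Pad centre (mm) | Yaw |
|---|---|---|---|
| Orange dot | (−53, 219) | (−55, 220) | within 1° in the last top-view fit |
| Blue dot | (−55, −218) | (−55, −220) | within 1° in the last top-view fit |

- **Bystanders:** the tube, slab, bottle, cradle, jar and tape all measured within about 3 mm of their starting places. I did not measure the screwdriver; the arm only went near it at a height of about 0.23 m.
- **Arm:** it was clear of everything when I handed in.

**Checks that disagreed:** yaw estimates for the blocks ranged from 1° to 7°. The 7° was a cruder first mask fit on the blue-dot block, and the depth fits gave 1.4° and 3.5°. All are within the 11.5° allowed.

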